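# Line up the casting flasks and hold the sprung gate open

### The job

Put the three steel casting flasks upright, one behind another, into the lane between the guide rails, and push them up into a tight row against the shut blue gate. Then pull the gate's spring-loaded paddle out until its yellow pointer stands at the red mark and keep it there: the program finishes with the gripper still holding the gate open against its spring. The flasks must stay standing in their row, and the tin, the jar and the hammer must be left where they are.

Things in the scene. Friction and masses are not known exactly. Their poses are not given: they have to be found in the camera images.
- rack: steel flask rack fixed to the bench (sizes in mm); origin at bench level on the lane's centre line. Lane along its y axis, 46 wide (x -23 to 23), floor = the bench; rails 8 thick, 28 high. On its -x side two brass cheeks, 30 high, at x -50 to -31, y 49 to 97, guide the gate's rod; a white scale strip, 12 wide, 10 high, lies at y 118, x -180 to -30
- mouth (a point): where the parallel rails begin, on the lane's centre line at bench level: rack (0, -80, 0) mm. From here a flare leads out to 76 mm wide at rack y = -110; flasks enter moving along the rack's +y
- lane_end (a point): middle of the shut gate's face, at bench level: rack (0, 70, 0) mm; the front flask stands against it. The rails go on beyond the gate to rack y = 162
- gate: blue sprung gate on the rack, axes parallel to the rack's, origin at rack (0, 73, 0) mm when shut; slides along the rack's -x (towards the robot) by up to 80 mm. Plate 41 wide, 6 thick, 46 high; a steel rod, top 16 high, runs in -x to the paddle. A spring pulls it shut: 4.5 N when shut, 1.5 N more per 10 mm; it snaps shut when let go
- paddle (a point): top middle of the gate's blue upright pull paddle: 12 mm thick along the rack's x, 32 wide along y, top 62 above the bench, bottom 6; 85 mm on the -x side of the gate's origin. Free on both faces above z = 16 (28 mm between its back and the brass cheeks when shut)
- pointer (a point): tip of the gate's yellow pointer, beside the paddle on the +y side, 16 above the bench, at the same rack x as the paddle; moves with the gate along the white scale
- markline (a point): middle of the top of the red mark, a red clip 4 thick (x), 16 wide, 18 high across the white scale strip; it stands 45 to 62 mm towards -x of where the pointer is when the gate is shut. The gate is at the mark when pointer and mark have the same rack x
- flask1: steel casting flask, a solid upright cylinder 37 diameter, 55 high, with a black rubber foot 40 diameter, 12 high and a white plaster top; 0.15 to 0.27 kg; origin at the centre of its underside. The three are alike
- flask2: steel casting flask, a solid upright cylinder 37 diameter, 55 high, with a black rubber foot 40 diameter, 12 high and a white plaster top; 0.15 to 0.27 kg; origin at the centre of its underside. The three are alike
- flask3: steel casting flask, a solid upright cylinder 37 diameter, 55 high, with a black rubber foot 40 diameter, 12 high and a white plaster top; 0.15 to 0.27 kg; origin at the centre of its underside. The three are alike
- tin: bystander: round brass tin with a pale lid, 52 diameter, 45 high; origin at the centre of its underside
- jar: bystander: amber glass jar with black cap, 56 diameter, 75 high; origin at the centre of its underside
- hammer: bystander: small hammer, 220 long, lying on the bench; origin under its middle

How it is judged:
On the way:
1. the three flasks stand upright in a tight row in the lane against the shut gate (y of flask1 in the frame of rack between -0.042 and 0.058 m and x of flask1 in the frame of rack between -0.008 and 0.008 m and height (world z) of each of flask1, flask2, flask3 below 0.006 m and angle between each of flask1, flask2, flask3's own z axis and vertical below 0.12 rad and y of flask2 in the frame of rack between -0.042 and 0.058 m and x of flask2 in the frame of rack between -0.008 and 0.008 m and y of flask3 in the frame of rack between -0.042 and 0.058 m and x of flask3 in the frame of rack between -0.008 and 0.008 m and linear speed of each of flask1, flask2, flask3 below 0.02 m/s and x of gate in the frame of rack above -0.008 m), for 0.2 s.
At the end, for the whole second after the job is handed in: The gripper holds the gate (over 3 N), still, with the pointer within 6 mm of the red mark; all three flasks stand at rest, upright within 0.12 rad, on the bench between the rails, in a row against the gate's plane with at most about 12 mm of gaps in all (y of flask1 in the frame of rack between -0.042 and 0.058 m and x of flask1 in the frame of rack between -0.008 and 0.008 m and height (world z) of each of flask1, flask2, flask3 below 0.006 m and angle between each of flask1, flask2, flask3's own z axis and vertical below 0.12 rad and y of flask2 in the frame of rack between -0.042 and 0.058 m and x of flask2 in the frame of rack between -0.008 and 0.008 m and y of flask3 in the frame of rack between -0.042 and 0.058 m and x of flask3 in the frame of rack between -0.008 and 0.008 m and linear speed of each of flask1, flask2, flask3 below 0.02 m/s and x of pointer in the frame of markline between -0.006 and 0.006 m and linear speed of gate below 0.01 m/s and contact force between the fingers and gate above 3 N); the arm keeps its last pose, push and grip.
It fails at once if a flask is knocked over (angle between any of flask1, flask2, flask3's own z axis and vertical above 0.6 rad).
It fails at once if the tin, jar or hammer is moved more than 25 mm (distance of any of tin, jar, hammer from where it was at the start of the episode above 0.025 m).
It also fails if it takes over 72 s, if anything falls off the work surface, if the arm or the gripper's body presses on something with over 40 N, if the wrist force passes 120 N, or if a joint passes its speed limit or range.

### The arm

A 7-joint arm with a two-finger parallel gripper is mounted at the origin on the work surface. World frame = base frame: x ahead of the robot, y to its left, z up, the work surface at z = 0. Lengths are in m, angles in rad, forces in N, time in s.
With the tool pointing down it reaches from about 0.35 to 0.9 m from the base axis. Payload 7.2 kg.
Tool frame: the origin (TCP) lies midway between the tips of the shut fingers; the grasp point (between the pads) lies 19 mm behind it (r.grip_depth is the distance from the TCP to the grasp point, in m); z points along the fingers, y is the direction in which the jaws open and shut (so a half turn about z gives the same grasp; the last joint's range is limited). The gripper opens to 85 mm and grips with 20 to 120 N. Pads are 22 mm wide; open, the fingers measure 114 mm over their backs; the gripper's body (76 mm by 85 mm) begins 54 mm behind the grasp point. The pads swing forward as they close: fully open they stand 13 mm farther back than shut.
Start: joints at [-0.068, 0.411, -0.013, 1.596, 0.006, 1.134, -0.082], TCP at [0.625, -0, 0.231] pointing down, gripper open.
Joint ranges: [-2.95, 2.95], [-0.29, 1.99], [-1.47, 1.44], [0.14, 2.54], [-1.03, 4.17], [0.13, 1.85], [-2.86, 2.86]. Speed limits (rad/s): [2.39, 2.39, 3.01, 3.01, 3.14, 3.14, 3.14].

### API

Orientations are given as a unit quaternion [x, y, z, w].
In Python, from plant import telemetry, cams, job_done, r gives the robot as it stands.
- The arm moves only by the shell command python3 -m jog 'ROWS'. ROWS is JSON, a list of rows, each a list of 7 numbers: the turn, a rotation vector about the tool's x, y, z in units of 6 degrees (1.0 is 6 degrees), then the shift along the tool's x, y, z in units of 0.03 m (1.0 is 0.03 m), then the opening, from 0 (shut) to 1 (fully open). In form: [[ax, ay, az, dx, dy, dz, claw], ...]. A call has 1 to 10 rows; each row shifts and turns the pose as measured when the row begins, along the tool's axes as they then stand; what a row does not reach is not made up. A row lasts 1/12 s, in which the tool goes at most 41.7 mm and 7.16 degrees, less where a joint would pass 70% of its speed; a pose out of reach is approached as far as the arm can. A call with a number of a shift or a turn outside -1 to 1 is refused whole. A call with a gripper value outside its range is refused whole. The fingers move at their own pace and stop on an object; the grip force is fixed at half the most. Time passes only in rows, so rows that do not move let the fingers close. It gives the time, the measured TCP pose, the force and the opening at its end, in the units of the state.
- telemetry.get_state(): the state, without advancing time (a new reading comes with each control period).
- cams.grab_frame(name): name is "scene" or "side" or "wrist"; returns (picture, depth): 480x640x3 uint8, red, green, blue; 480x640 float32, m along the optical axis (not along the pixel's ray), 0 where there is no reading.
- cams.calibration(name): a dict with "intrinsics" (3x3 intrinsics, pixels), "R" (3x3) and "t" (3): a world point X has camera coordinates R X + t. Camera axes: x right, y down, z forward; pixel columns grow to the right and rows downward; lengths in m; the calibration is good to about 2 mm. A picture is of the moment at which its call begins: read the wrist's pose just before it. calibration takes no time and is no camera call; for the wrist camera it gives the pose at the moment of the call.
- job_done(): hands the job in, once; it reports no verdict.
Trained networks look in the newest picture that a camera, given by its name, has taken for a name from the list of things; names that differ only in an ending like _2 or _b are one class to them, and where a whole thing is asked for, a point or a joint stands for the part that bears it (a point fixed in the world has none). Each returns a list of dicts, best first, with "score" (0 to 1); they miss things now and then, are a little off and sometimes report something else, mostly with a low value. They report only what shows in the picture. A call takes as long as a camera call.
- cams.boxes_of(label, camera): "at" ([x, y, z] in m, in world coordinates, good to about 4 mm: the middle of the surface that is visible of it).
- cams.cut_out(label, camera): "pixels" (480x640 bool, what is visible of it).
The state is a dict: "time": time; "joint_pos": joint angles; "qvel": joint speeds; "joint_torque": joint torques, N m; "position": TCP position; "orientation": TCP orientation; "force": force on the tool from outside, world axes, zero at the start; "ft_torque": the same for the moment, N m; "gripper_width": opening from 0.0 (shut) to 1.0 (fully open).
Only numpy, scipy, OpenCV 4.12 (cv2) and the standard library are available. Lean on these libraries where they do the work, as an engineer would, in place of code of your own. Each camera call takes 0.05 s, during which the arm holds its last target. There are 200 camera calls.

## Working session

There is one attempt and no reset: what is moved stays moved. The work goes in short steps, Python scripts to look and compute and a shell command to move; the robot and the scene stay as the last step left them, time stands still between calls to the robot, and variables do not carry over. Pictures are saved under pics/ and viewed, about 8 in all and at most 12, crops included, and the job is handed in when it is done.

```bash
ls; mkdir -p pics; cat > h.py <<'E'
import numpy as np, cv2
from plant import telemetry, cams, job_done, r
def save(n,f): 
    p,d=cams.grab_frame(n); cv2.imwrite(f,p[:,:,::-1]); return p,d
def world(cam,u,v,d):
    c=cams.calibration(cam);K=np.array(c["intrinsics"]);R=np.array(c["R"]);t=np.array(c["t"])
    x=np.linalg.inv(K)@np.array([u,v,1.])*d
    return R.T@(x-t)
def cloud(cam,d):
    c=cams.calibration(cam);K=np.array(c["intrinsics"]);R=np.array(c["R"]);t=np.array(c["t"])
    v,u=np.indices(d.shape); X=np.stack([(u-K[0,2])/K[0,0]*d,(v-K[1,2])/K[1,1]*d,d],-1)
    return (X-t)@R
E
python3 - <<'E'
from h import *
for c in ["scene","side"]:
    p,d=save(c,f"pics/{c}0.png")
    P=cloud(c,d); np.save(f"{c}0.npy",P)
    for l in ["flask1","tin","jar","hammer","gate","paddle","pointer","markline","rack"]:
        for b in cams.boxes_of(l,c)[:4]: print(c,l,round(b["score"],2),np.round(b["at"],3))
s=telemetry.get_state();print(s)
E
```

```text
pics
scene flask1 0.92 [ 0.59  -0.212  0.055]
scene flask1 0.8 [ 0.504 -0.33   0.054]
scene tin 0.74 [ 0.438 -0.026  0.047]
scene tin 0.24 [0.599 0.154 0.007]
scene jar 0.92 [ 0.722 -0.248  0.073]
scene jar 0.37 [0.791 0.026 0.025]
scene hammer 0.8 [0.791 0.025 0.028]
scene gate 0.9 [0.548 0.21  0.029]
scene pointer 0.55 [0.544 0.207 0.026]
scene pointer 0.27 [ 0.496 -0.188  0.048]
scene rack 0.65 [0.602 0.15  0.008]
side flask1 0.92 [ 0.582 -0.194  0.039]
side flask1 0.91 [ 0.483 -0.17   0.032]
side flask1 0.7 [ 0.489 -0.313  0.039]
side tin 0.97 [ 0.429 -0.003  0.035]
side jar 0.77 [ 0.701 -0.22   0.048]
side hammer 0.92 [0.78  0.082 0.022]
side hammer 0.25 [0.545 0.214 0.03 ]
side gate 0.81 [0.546 0.212 0.03 ]
side paddle 0.74 [0.543 0.217 0.021]
side pointer 0.76 [0.546 0.216 0.024]
side pointer 0.4 [0.589 0.222 0.01 ]
side rack 0.79 [0.588 0.222 0.01 ]
{'time': 1.0, 'joint_pos': array([-0.06817309,  0.41110486, -0.01272868,  1.59615027,  0.00559654,
        1.13434536, -0.08218977]), 'qvel': array([-0.00026907,  0.00023773, -0.0006592 ,  0.00041334, -0.00072306,
       -0.00059919,  0.00073585]), 'joint_torque': array([-1.15950555e-03, -6.00418067e+01,  6.80366792e-01, -2.99741471e+01,
        1.38814768e-02,  1.86677666e-03,  2.25787325e-06]), 'position': array([ 6.25012832e-01, -9.22049902e-06,  2.31314695e-01]), 'orientation': array([7.07100690e-01, 7.07112872e-01, 1.53455074e-05, 3.45232756e-06]), 'force': array([ 0.01937095, -0.36388375, -1.13159344]), 'ft_torque': array([ 0.04762306, -0.05461583,  0.00546302]), 'gripper_width': 1.0020807221425718}
```

View pics/scene0.png

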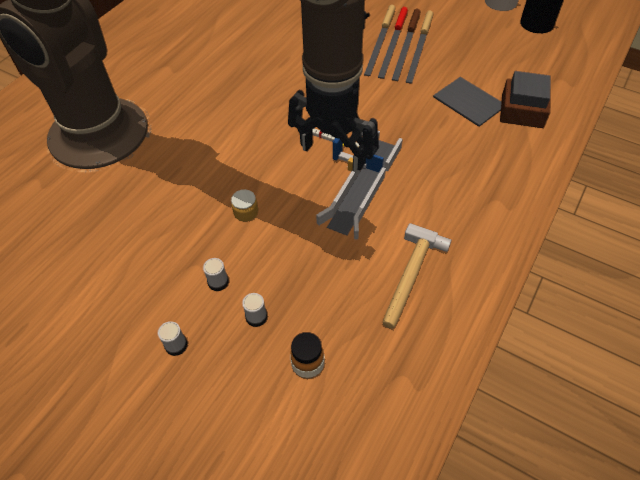

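View pics/side0.png

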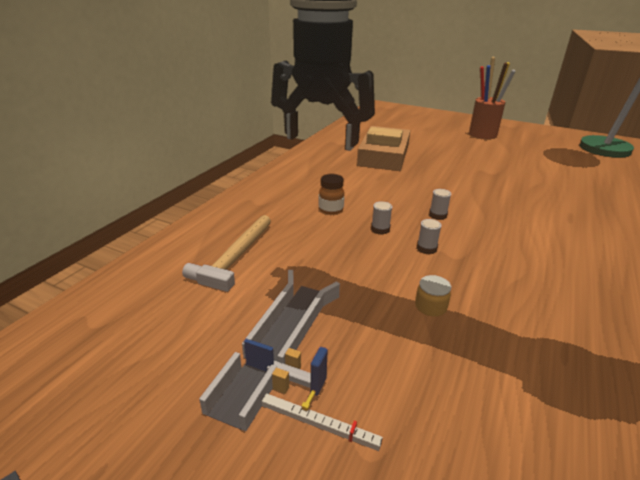

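The scene view shows three flasks (215,273), (255,308) and (172,337), the tin at (244,205), and the jar at (308,355). In the side view the gate is at (258,353), the paddle at (318,370), the pointer at (308,400) and the red mark at (352,431). Next I'll fit their poses.

```bash
cat > fit.py <<'E'
from h import *
from scipy.optimize import least_squares
for c in ["scene","side"]:
    P=np.load(f"{c}0.npy"); I=cv2.imread(f"pics/{c}0.png")[:,:,::-1].astype(int)
    hsv=cv2.cvtColor(I.astype(np.uint8),cv2.COLOR_RGB2HSV)
    for g in [(.59,-.205),(.49,-.18),(.497,-.323)]:
        m=(np.hypot(P[...,0]-g[0],P[...,1]-g[1])<.045)&(P[...,2]>.05)&(P[...,2]<.062)&(hsv[...,1]<70)
        q=P[m]; print(c,"flask",m.sum(),q[:,:2].mean(0).round(4),((q.min(0)+q.max(0))/2).round(4),np.ptp(q,0).round(3))
    # rails tops
    box=(P[...,0]>.45)&(P[...,0]<.75)&(P[...,1]>0.0)&(P[...,1]<.36)
    m=box&(abs(P[...,2]-.028)<.003)&(hsv[...,1]<60)
    q=P[m][:,:2]; np.save(f"rail_{c}.npy",q); print(c,"rail",len(q), q.min(0),q.max(0))
    for n,mm in dict(blue=(abs(hsv[...,0]-112)<14)&(hsv[...,1]>110),yel=(abs(hsv[...,0]-28)<4)&(hsv[...,1]>180),red=((hsv[...,0]<4)|(hsv[...,0]>176))&(hsv[...,1]>180)&(hsv[...,2]>90)).items():
        k,lab,st,_=cv2.connectedComponentsWithStats((mm&box&(P[...,2]>.006)).astype(np.uint8))
        for i in range(1,k):
            if st[i,4]>8:
                q=P[lab==i]; print(c,n,st[i],"mean",q.mean(0).round(4),"top",q[q[:,2]>q[:,2].max()-.004].mean(0).round(4))
E
python3 fit.py
python3 - <<'E'
from h import *
# rail-top fit: two lines at x=+-27 in rack frame
from scipy.optimize import least_squares
for c in ["scene","side"]:
    q=np.load(f"rail_{c}.npy")
    def res(p,q=q):
        n=np.array([np.cos(p[0]),np.sin(p[0])]); return np.abs(np.abs(q@n-p[1])-.027)
    best=min((least_squares(res,[a,np.array([np.cos(a),np.sin(a)])@[.61,.18]],loss="soft_l1",f_scale=.003) for a in np.arange(-.6,.6,.1)),key=lambda s:s.cost)
    a=best.x[0]; t=np.array([-np.sin(a),np.cos(a)]); ok=res(best.x)<.004; y=q[ok]@t
    print(c,best.x,ok.mean(),y.min(),y.max())
E
```

```text
scene flask 336 [ 0.586  -0.2099] [ 0.5858 -0.2093  0.0549] [0.037 0.037 0.01 ]
scene flask 298 [ 0.4823 -0.1857] [ 0.4813 -0.185   0.055 ] [0.037 0.036 0.01 ]
scene flask 375 [ 0.4958 -0.3265] [ 0.4948 -0.326   0.0554] [0.038 0.037 0.01 ]
scene rail 631 [0.56813075 0.02476663] [0.74971281 0.30126365]
side flask 153 [ 0.5843 -0.2016] [ 0.5856 -0.2048  0.0541] [0.035 0.033 0.008]
side flask 192 [ 0.4812 -0.1778] [ 0.4822 -0.1807  0.0543] [0.035 0.034 0.009]
side flask 129 [ 0.4946 -0.3178] [ 0.4953 -0.3211  0.0544] [0.034 0.034 0.009]
side rail 1852 [0.51123885 0.02727226] [0.74967524 0.30382566]
side red [351 422   5  11  27] mean [0.4525 0.2465 0.0177] top [0.4525 0.2466 0.0179]
scene [0.08086303 0.6174703 ] 0.7448494453248812 -0.0089776218694176 0.2507335728678818
side [0.0800179 0.616888 ] 0.7991360691144709 -0.001880933694805329 0.2532330727529081
```

```bash
cat > go.py <<'E'
import sys
from h import *
from scipy.spatial.transform import Rotation as Ro
YAW=.0805; n=np.array([np.cos(YAW),np.sin(YAW),0]); t=np.array([-np.sin(YAW),np.cos(YAW),0]); O=np.array([.6077,.1403,0])
def rack(p): p=np.asarray(p)-O; return np.array([p@n,p@t,p[2]])
def unrack(q): return O+q[0]*n+q[1]*t+np.array([0,0,q[2]])
def units(target):
    s=telemetry.get_state(); R=Ro.from_quat(s["orientation"])
    W=np.stack([t,n,[0,0,-1]],1); 
    print("t",round(s["time"],2),"tcp",s["position"].round(4),"rack",rack(s["position"]).round(4),"turn units",(np.degrees((R.inv()*Ro.from_matrix(W)).as_rotvec())/6).round(2),"shift units",(R.inv().apply(np.asarray(target)-s["position"])/.03).round(2),"F",s["force"].round(1),"w",round(s["gripper_width"],3))
if __name__=="__main__":
    a=np.array([float(x) for x in sys.argv[2:5]]); units(unrack(a) if sys.argv[1]=="r" else a)
E
python3 -m jog '[[0,0,-0.77,0,0,0.4,1],[0,0,0,-0.97,-0.27,0.6,1],[0,0,0,-0.97,-0.27,0.6,1],[0,0,0,-0.97,-0.27,0.6,1],[0,0,0,-0.97,-0.27,0.6,1],[0,0,0,-0.97,-0.27,0.6,1],[0,0,0,-0.97,-0.27,0.6,1],[0,0,0,-0.97,-0.27,0.6,1],[0,0,0,0,0,0,1]]'
python3 go.py w .5857 -.207 .033
```

```text
time: 1.75
position: [0.5883, -0.2111, 0.089]
orientation: [0.673, 0.74, 0.004, 0.002]
force: [-0.8, -0.9, -0.7]
gripper_width: 1.002
t 1.75 tcp [ 0.5883 -0.2111  0.089 ] rack [-0.0476 -0.3487  0.089 ] turn units [ 0.08 -0.02  0.13] shift units [ 0.14 -0.09  1.87] F [-0.8 -0.9 -0.7] w 1.002
```

```bash
python3 - <<'E'
from go import *
p,d=save("wrist","pics/w0.png"); P=cloud("wrist",d)
m=(P[...,2]>.045)&(P[...,2]<.065)&(np.hypot(P[...,0]-.586,P[...,1]+.207)<.06)
q=P[m]; print(m.sum(),q.mean(0),(q.min(0)+q.max(0))/2,np.ptp(q,0))
for c in ["side","scene"]:
    I=cv2.imread(f"pics/{c}0.png");P=np.load(f"{c}0.npy"); hsv=cv2.cvtColor(I,cv2.COLOR_BGR2HSV)
    Q=np.stack([(P-O)@n,(P-O)@t,P[...,2]],-1)
    bl=(abs(hsv[...,0].astype(int)-115)<15)&(hsv[...,1]>100)&(abs(Q[...,1]-.073)<.04)&(Q[...,2]>.03)
    for nm,m in dict(paddle=bl&(Q[...,0]<-.05)&(Q[...,0]>-.13),plate=bl&(abs(Q[...,0])<.04)).items():
        print(c,nm,m.sum(), np.percentile(Q[m],[2,50,98],axis=0).round(3).tolist() if m.any() else "")
    y=(abs(hsv[...,0].astype(int)-27)<6)&(hsv[...,1]>170)&(abs(Q[...,1]-.1)<.03)&(Q[...,0]<-.05)&(Q[...,2]>.005)
    print(c,"yellow",y.sum(),np.median(Q[y],0) if y.any() else "")
E
```

```text
4927 [ 0.58863751 -0.20259654  0.05578519] [ 0.58888405 -0.20430688  0.05169018] [0.0367031  0.03734309 0.01333107]
side paddle 117 [[-0.089, 0.061, 0.061], [-0.085, 0.075, 0.062], [-0.081, 0.087, 0.064]]
side plate 67 [[-0.018, 0.071, 0.045], [-0.003, 0.073, 0.046], [0.017, 0.076, 0.048]]
side yellow 73 [-0.08466772  0.10508969  0.01680503]
scene paddle 114 [[-0.089, 0.055, 0.031], [-0.081, 0.059, 0.049], [-0.078, 0.078, 0.064]]
scene plate 82 [[-0.013, 0.064, 0.03], [0.007, 0.069, 0.04], [0.019, 0.073, 0.049]]
scene yellow 2 [-0.08395246  0.09879231  0.01599686]
```

```bash
python3 -m jog '[[0.08,0,0.13,0.17,-0.03,0.6,1],[0,0,0,0,0,0.65,1],[0,0,0,0,0,0.62,1],[0,0,0,0,0,0,1],[0,0,0,0,0,0,0],[0,0,0,0,0,0,0],[0,0,0,0,0,0,0],[0,0,0,0,0,0,0],[0,0,0,0,0,0,0]]'
python3 go.py w .587 -.206 .033
```

```text
time: 2.55
position: [0.5934, -0.1997, 0.0391]
orientation: [0.677, 0.736, 0.005, 0.002]
force: [0.2, -0.6, -1.7]
gripper_width: 0.415
t 2.55 tcp [ 0.5934 -0.1997  0.0391] rack [-0.0416 -0.3378  0.0391] turn units [ 0.09 -0.03  0.03] shift units [-0.19 -0.23  0.2 ] F [ 0.2 -0.6 -1.7] w 0.415
```

```bash
python3 -m jog '[[0,0,0,0,0,0,1],[0,0,0,0,0,0,1],[0.09,0,0,-0.18,-0.1,0.2,1],[0,0,0,0,0,0,1],[0,0,0,0,0,0,1]]'
python3 go.py w .587 -.206 .033
```

```text
time: 2.97
position: [0.5926, -0.2063, 0.0349]
orientation: [0.677, 0.736, 0.002, 0.001]
force: [0.8, -0.7, 1.0]
gripper_width: 1.002
t 2.97 tcp [ 0.5926 -0.2063  0.0349] rack [-0.0429 -0.3442  0.0349] turn units [ 0.03 -0.02  0.03] shift units [ 0.02 -0.19  0.06] F [ 0.8 -0.7  1. ] w 1.002
```

```bash
python3 -m jog '[[0,0,0,0,-0.1,0.08,0],[0,0,0,0,0,0,0],[0,0,0,0,0,0,0],[0,0,0,0,0,0,0],[0,0,0,0,0,0,0],[0,0,0,0,0,-0.7,0],[0,0,0,0,0,-0.9,0],[0,0,0,0,0,-0.9,0],[0,0,0,0,0,0,0]]'
python3 go.py r 0 -.125 .036
```

```text
time: 3.72
position: [0.5865, -0.2061, 0.1064]
orientation: [0.677, 0.736, 0.0, -0.003]
force: [1.6, -0.6, -0.5]
gripper_width: 0.417
t 3.72 tcp [ 0.5865 -0.2061  0.1064] rack [-0.049  -0.3435  0.1064] turn units [-0.04 -0.04  0.03] shift units [7.27 1.66 2.37] F [ 1.6 -0.6 -0.5] w 0.417
```

```bash
python3 -m jog '[[0,0,0,0.9,0.21,0,0],[0,0,0,0.9,0.21,0,0],[0,0,0,0.9,0.21,0,0],[0,0,0,0.9,0.21,0,0],[0,0,0,0.9,0.21,0,0],[0,0,0,0.9,0.21,0.3,0],[0,0,0,0.9,0.21,0.4,0],[0,0,0,0.7,0.21,0.3,0],[0,0,0,0,0,0,0]]'
python3 go.py r 0 -.125 .036
python3 - <<'E'
from go import *
p,d=save("side","pics/s1.png"); P=cloud("side",d); np.save("s1.npy",P)
hsv=cv2.cvtColor(p,cv2.COLOR_RGB2HSV)
Q=np.stack([(P-O)@n,(P-O)@t,P[...,2]],-1)
for b in cams.boxes_of("flask1","side"): print(round(b["score"],2),np.round(b["at"],3),rack(b["at"]).round(3))
E
```

```text
time: 4.47
position: [0.6199, 0.0135, 0.074]
orientation: [0.68, 0.734, 0.0, -0.002]
force: [-0.5, 1.6, -1.6]
gripper_width: 0.412
t 4.47 tcp [0.6199 0.0135 0.074 ] rack [ 0.002  -0.1274  0.074 ] turn units [-0.02 -0.03 -0.04] shift units [ 0.08 -0.06  1.27] F [-0.5  1.6 -1.6] w 0.412
0.97 [0.618 0.025 0.078] [ 0.001 -0.115  0.078]
0.88 [ 0.492 -0.31   0.04 ] [-0.151 -0.439  0.04 ]
0.83 [ 0.482 -0.17   0.035] [-0.15  -0.299  0.035]
```

```bash
python3 -m jog '[[0,0,0,0.05,-0.06,0.6,0],[0,0,0,0,0,0.6,0],[0,0,0,0,0,0.05,0],[0,0,0,0,0,0,0]]'
python3 go.py r 0 .05 .036
python3 -m jog '[[0,0,0,0.5,0,0,0],[0,0,0,0.6,0,0,0],[0,0,0,0.6,0,0,0],[0,0,0,0,0,0,0]]'
python3 go.py r 0 .05 .036
```

```text
time: 4.9
position: [0.6185, 0.0035, 0.0378]
orientation: [0.683, 0.73, -0.001, 0.001]
force: [-0.3, -0.4, -1.8]
gripper_width: 0.41
t 4.9 tcp [0.6185 0.0035 0.0378] rack [-0.0002 -0.1372  0.0378] turn units [-0.    0.04 -0.13] shift units [ 6.24 -0.08  0.04] F [-0.3 -0.4 -1.8] w 0.41
time: 5.23
position: [0.6165, 0.0514, 0.0408]
orientation: [0.686, 0.727, -0.001, 0.003]
force: [-0.2, 1.3, -1.2]
gripper_width: 0.413
t 5.23 tcp [0.6165 0.0514 0.0408] rack [ 0.0016 -0.0894  0.0408] turn units [ 0.02  0.05 -0.22] shift units [ 4.64 -0.16  0.13] F [-0.2  1.3 -1.2] w 0.413
```

```bash
python3 -m jog '[[0,0,-0.22,0.4,-0.08,0.1,0],[0,0,0,0.4,0,0.05,0],[0,0,0,0.4,0,0.05,0],[0,0,0,0.4,0,0.05,0],[0,0,0,0,0,0,0]]'
python3 go.py r 0 .05 .036
python3 -m jog '[[0,0,0,0.4,0,0.05,0],[0,0,0,0.4,0,0.05,0],[0,0,0,0.4,0,0.05,0],[0,0,0,0.4,0,0.05,0],[0,0,0,0,0,0,0]]'
python3 go.py r 0 .05 .036
```

```text
time: 5.65
position: [0.6114, 0.1039, 0.0355]
orientation: [0.677, 0.736, 0.001, 0.004]
force: [0.2, 0.5, -2.0]
gripper_width: 0.417
t 5.65 tcp [0.6114 0.1039 0.0355] rack [ 0.0007 -0.0366  0.0355] turn units [0.06 0.05 0.02] shift units [ 2.88 -0.02 -0.03] F [ 0.2  0.5 -2. ] w 0.417
time: 6.07
position: [0.6112, 0.1492, 0.0327]
orientation: [0.679, 0.734, 0.0, 0.009]
force: [-1.2, 1.8, -1.1]
gripper_width: 0.415
t 6.07 tcp [0.6112 0.1492 0.0327] rack [0.0042 0.0086 0.0327] turn units [ 0.12  0.13 -0.03] shift units [ 1.38 -0.14 -0.13] F [-1.2  1.8 -1.1] w 0.415
```

```bash
python3 -m jog '[[0.12,0.13,0,0.35,-0.13,-0.05,0],[0,0,0,0.35,0,0,0],[0,0,0,0.3,0,0,0],[0,0,0,0,0,0,0]]'
python3 go.py r 0 .05 .034
python3 -m jog '[[0,0,0,0.2,0,0,0],[0,0,0,0.2,0,0,0],[0,0,0,0,0,0,0]]'
python3 go.py r 0 .05 .034
```

```text
time: 6.4
position: [0.6037, 0.1837, 0.0337]
orientation: [0.679, 0.734, 0.0, -0.002]
force: [0.4, -0.1, -2.6]
gripper_width: 0.407
t 6.4 tcp [0.6037 0.1837 0.0337] rack [-0.0005  0.0435  0.0337] turn units [-0.02 -0.03 -0.03] shift units [ 0.22  0.02 -0.01] F [ 0.4 -0.1 -2.6] w 0.407
time: 6.65
position: [0.6026, 0.1934, 0.0328]
orientation: [0.68, 0.734, -0.002, -0.0]
force: [0.4, -1.0, -2.1]
gripper_width: 0.411
t 6.65 tcp [0.6026 0.1934 0.0328] rack [-0.0008  0.0533  0.0328] turn units [-0.04  0.02 -0.04] shift units [-0.11  0.03 -0.04] F [ 0.4 -1.  -2.1] w 0.411
```

```bash
python3 -m jog '[[0,0,0,0,0,0,1],[0,0,0,0,0,0,1],[0,0,0,0,0,0,1],[0,0,0,0,0,-0.6,1],[0,0,0,0,0,-0.9,1],[0,0,0,0,0,-0.9,1],[0,0,0,-0.9,0,-0.3,1]]'
python3 - <<'E'
from go import *
p,d=save("side","pics/s2.png")
for b in cams.boxes_of("flask1","side"): print(round(b["score"],2),np.round(b["at"],3),rack(b["at"]).round(3))
cv2.imwrite("pics/s2c.png",cv2.resize(p[250:450,150:450,::-1],(600,400)))
E
python3 go.py w .484 -.182 .035
```

```text
time: 7.23
position: [0.6017, 0.175, 0.1134]
orientation: [0.677, 0.736, -0.003, -0.004]
force: [0.8, 0.9, 0.3]
gripper_width: 1.0
0.94 [ 0.489 -0.311  0.037] [-0.155 -0.44   0.037]
0.84 [ 0.481 -0.171  0.034] [-0.151 -0.3    0.034]
0.59 [0.596 0.195 0.058] [-0.007  0.055  0.058]
t 7.33 tcp [0.6034 0.1637 0.1124] rack [-0.0024  0.0236  0.1124] turn units [-0.1   0.05 -0.07] shift units [-11.19  -4.78   2.68] F [-0.2 -0.  -0.5] w 1.0
```

View pics/s2c.png

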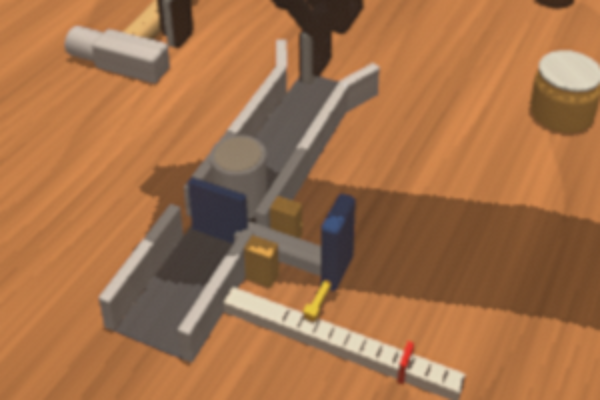

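Flask 1 stands against the shut gate, at (240,160) in the crop. On to the second.

```bash
python3 -m jog '[[-0.1,0.05,-0.07,-0.86,-0.37,0,1],[0,0,0,-0.86,-0.37,0,1],[0,0,0,-0.86,-0.37,0,1],[0,0,0,-0.86,-0.37,0,1],[0,0,0,-0.86,-0.37,0,1],[0,0,0,-0.86,-0.37,0,1],[0,0,0,-0.86,-0.37,0,1]]'
python3 -m jog '[[0,0,0,-0.86,-0.37,0,1],[0,0,0,-0.86,-0.37,0,1],[0,0,0,-0.86,-0.37,0,1],[0,0,0,-0.8,-0.35,0,1],[0,0,0,-0.7,-0.3,0.2,1],[0,0,0,-0.5,-0.3,0.3,1],[0,0,0,0,0,0,1]]'
python3 go.py w .483 -.182 .034
```

```text
time: 7.92
position: [0.5395, -0.0209, 0.111]
orientation: [0.675, 0.738, 0.004, -0.0]
force: [0.4, -1.5, 1.1]
gripper_width: 1.002
time: 8.5
position: [0.4843, -0.1754, 0.0935]
orientation: [0.679, 0.734, 0.004, 0.0]
force: [-0.1, -0.2, 0.2]
gripper_width: 1.001
t 8.5 tcp [ 0.4843 -0.1754  0.0935] rack [-0.1484 -0.3048  0.0935] turn units [ 0.06 -0.04 -0.02] shift units [-0.22 -0.07  1.98] F [-0.1 -0.2  0.2] w 1.001
```

```bash
python3 -m jog '[[0.05,-0.04,0,-0.22,-0.07,0.6,1],[0,0,0,0,0,0.65,1],[0,0,0,0,0,0.6,1],[0,0,0,0,0,0,1]]'
python3 go.py w .483 -.182 .034
```

```text
time: 8.83
position: [0.4844, -0.1826, 0.037]
orientation: [0.681, 0.733, 0.002, 0.002]
force: [-0.5, 1.3, -0.7]
gripper_width: 1.0
t 8.83 tcp [ 0.4844 -0.1826  0.037 ] rack [-0.1489 -0.3119  0.037 ] turn units [ 0.05  0.   -0.07] shift units [ 0.02 -0.04  0.1 ] F [-0.5  1.3 -0.7] w 1.0
```

```bash
python3 -m jog '[[0,0,0,0,-0.04,0.1,0],[0,0,0,0,0,0,0],[0,0,0,0,0,0,0],[0,0,0,0,0,0,0],[0,0,0,0,0,0,0],[0,0,0,0,0,-0.7,0],[0,0,0,0,0,-0.9,0],[0,0,0,0,0,-0.9,0]]'
python3 -m jog '[[0,0,0,0.8,0.62,0,0],[0,0,0,0.8,0.62,0,0],[0,0,0,0.8,0.62,0,0],[0,0,0,0.8,0.62,0,0],[0,0,0,0.8,0.62,0,0],[0,0,0,0.8,0.62,0,0],[0,0,0,0.7,0.62,0.2,0],[0,0,0,0.5,0.5,0.3,0],[0,0,0,0,0,0,0]]'
python3 go.py r 0 -.13 .036
python3 - <<'E'
from go import *
save("side","pics/s3.png")
for b in cams.boxes_of("flask1","side"): print(round(b["score"],2),np.round(b["at"],3),rack(b["at"]).round(3))
E
```

```text
time: 9.5
position: [0.4807, -0.1789, 0.1089]
orientation: [0.68, 0.734, 0.0, -0.003]
force: [1.3, 0.0, -3.1]
gripper_width: 0.41
time: 10.25
position: [0.6216, 0.0177, 0.1064]
orientation: [0.682, 0.731, 0.006, 0.004]
force: [-0.3, 1.1, -1.8]
gripper_width: 0.413
t 10.25 tcp [0.6216 0.0177 0.1064] rack [ 0.004  -0.1234  0.1064] turn units [ 0.14 -0.01 -0.11] shift units [-0.23 -0.17  2.35] F [-0.3  1.1 -1.8] w 0.413
0.93 [ 0.491 -0.312  0.039] [-0.152 -0.442  0.039]
0.92 [0.595 0.194 0.055] [-0.008  0.054  0.055]
0.69 [0.618 0.026 0.101] [ 0.002 -0.115  0.101]
0.29 [ 0.689 -0.226  0.04 ] [ 0.051 -0.371  0.04 ]
```

```bash
python3 -m jog '[[0.12,0,-0.1,-0.2,-0.15,0.6,0],[0,0,0,0,0,0.7,0],[0,0,0,0,0,0.7,0],[0,0,0,0,0,0.2,0],[0,0,0,0,0,0,0]]'
python3 go.py r 0 .01 .036
python3 -m jog '[[0,0,0,0.5,0,0.05,0],[0,0,0,0.5,0,0.05,0],[0,0,0,0.5,0,0.05,0],[0,0,0,0,0,0,0]]'
python3 go.py r 0 .01 .036
```

```text
time: 10.77
position: [0.6127, -0.0024, 0.0386]
orientation: [0.682, 0.732, -0.002, 0.001]
force: [-0.9, 0.1, -2.6]
gripper_width: 0.409
t 10.77 tcp [ 0.6127 -0.0024  0.0386] rack [-0.0064 -0.1427  0.0386] turn units [-0.01  0.05 -0.09] shift units [5.09 0.17 0.06] F [-0.9  0.1 -2.6] w 0.409
time: 11.1
position: [0.6106, 0.0379, 0.0369]
orientation: [0.685, 0.729, -0.003, 0.004]
force: [-0.3, 0.3, -2.4]
gripper_width: 0.41
t 11.1 tcp [0.6106 0.0379 0.0369] rack [-0.0054 -0.1023  0.0369] turn units [ 0.01  0.09 -0.18] shift units [ 3.75  0.11 -0.  ] F [-0.3  0.3 -2.4] w 0.41
```

```bash
python3 -m jog '[[0,0.08,-0.18,0.3,0.17,0,0],[0,0,0,0.4,0,0,0],[0,0,0,0.4,0,0,0],[0,0,0,0,0,0,0]]'
python3 go.py r 0 .01 .036
python3 -m jog '[[0,0,0,0.4,0,0,0],[0,0,0,0.4,0,0,0],[0,0,0,0.4,0,0,0],[0,0,0,0,0,0,0]]'
python3 go.py r 0 .01 .036
```

```text
time: 11.43
position: [0.6144, 0.0771, 0.0394]
orientation: [0.676, 0.736, 0.002, 0.001]
force: [-0.1, -0.1, -2.9]
gripper_width: 0.403
t 11.43 tcp [0.6144 0.0771 0.0394] rack [ 0.0016 -0.0635  0.0394] turn units [ 0.05 -0.01  0.04] shift units [ 2.45 -0.04  0.12] F [-0.1 -0.1 -2.9] w 0.403
time: 11.77
position: [0.6103, 0.1184, 0.0392]
orientation: [0.676, 0.737, 0.002, 0.001]
force: [-1.0, 1.6, -2.9]
gripper_width: 0.411
t 11.77 tcp [0.6103 0.1184 0.0392] rack [ 0.0008 -0.022   0.0392] turn units [ 0.04 -0.02  0.06] shift units [ 1.07 -0.02  0.11] F [-1.   1.6 -2.9] w 0.411
```

```bash
python3 -m jog '[[0,0,0.06,0.35,-0.02,0.1,0],[0,0,0,0.35,0,0.07,0],[0,0,0,0.3,0,0,0],[0,0,0,0,0,0,0]]'
python3 go.py r 0 .01 .034
python3 -m jog '[[0,0,0,0.2,0,0,0],[0,0,0,0.1,0,0,0],[0,0,0,0,0,0,0]]'
python3 go.py r 0 .01 .034
```

```text
time: 12.1
position: [0.6087, 0.1476, 0.0359]
orientation: [0.679, 0.734, 0.002, 0.003]
force: [-0.3, 0.3, -2.0]
gripper_width: 0.409
t 12.1 tcp [0.6087 0.1476 0.0359] rack [0.0016 0.0072 0.0359] turn units [ 0.07  0.02 -0.04] shift units [ 0.09 -0.05  0.06] F [-0.3  0.3 -2. ] w 0.409
time: 12.35
position: [0.6079, 0.1566, 0.0357]
orientation: [0.68, 0.734, 0.001, 0.004]
force: [-1.2, -3.7, 2.0]
gripper_width: 0.405
t 12.35 tcp [0.6079 0.1566 0.0357] rack [0.0015 0.0162 0.0357] turn units [ 0.07  0.03 -0.04] shift units [-0.21 -0.05  0.06] F [-1.2 -3.7  2. ] w 0.405
```

```bash
python3 -m jog '[[0,0,0,-0.1,0,0.05,0],[0,0,0,0,0,0,1],[0,0,0,0,0,0,1],[0,0,0,0,0,0,1],[0,0,0,0,0,-0.6,1],[0,0,0,0,0,-0.9,1],[0,0,0,0,0,-0.9,1],[0,0,0,-0.9,0,-0.3,1]]'
python3 go.py w .496 -.322 .034
```

```text
time: 13.02
position: [0.6068, 0.1335, 0.1145]
orientation: [0.677, 0.736, 0.001, -0.0]
force: [-0.1, 1.2, 1.7]
gripper_width: 0.998
t 13.02 tcp [0.6068 0.1335 0.1145] rack [-0.0015 -0.0067  0.1145] turn units [ 0.   -0.01  0.02] shift units [-14.83  -4.94   2.66] F [-0.1  1.2  1.7] w 0.998
```

```bash
python3 -m jog '[[0,0,0,-0.9,-0.3,0,1],[0,0,0,-0.9,-0.3,0,1],[0,0,0,-0.9,-0.3,0,1],[0,0,0,-0.9,-0.3,0,1],[0,0,0,-0.9,-0.3,0,1],[0,0,0,-0.9,-0.3,0,1],[0,0,0,-0.9,-0.3,0,1],[0,0,0,-0.9,-0.3,0,1]]'
python3 -m jog '[[0,0,0,-0.9,-0.3,0,1],[0,0,0,-0.9,-0.3,0,1],[0,0,0,-0.9,-0.3,0,1],[0,0,0,-0.9,-0.3,0,1],[0,0,0,-0.9,-0.3,0,1],[0,0,0,-0.9,-0.3,0.2,1],[0,0,0,-0.8,-0.3,0.3,1],[0,0,0,-0.5,-0.2,0.3,1],[0,0,0,0,0,0,1]]'
python3 go.py w .496 -.322 .034
```

```text
time: 13.68
position: [0.5553, -0.0933, 0.1179]
orientation: [0.675, 0.738, 0.006, 0.002]
force: [0.3, 1.0, 0.4]
gripper_width: 1.003
time: 14.43
position: [0.4987, -0.318, 0.0922]
orientation: [0.678, 0.735, 0.006, 0.005]
force: [-0.9, -0.8, 0.3]
gripper_width: 0.997
t 14.43 tcp [ 0.4987 -0.318   0.0922] rack [-0.1455 -0.4481  0.0922] turn units [ 0.15 -0.   -0.01] shift units [-0.12 -0.13  1.94] F [-0.9 -0.8  0.3] w 0.997
```

```bash
python3 -m jog '[[0.14,0,0,-0.1,-0.1,0.6,1],[0,0,0,0,0,0.65,1],[0,0,0,0,0,0.6,1],[0,0,0,0,0,0,1]]'
python3 go.py w .496 -.322 .034
```

```text
time: 14.77
position: [0.4971, -0.3223, 0.0361]
orientation: [0.68, 0.733, 0.001, 0.002]
force: [-0.8, 1.4, -0.7]
gripper_width: 0.999
t 14.77 tcp [ 0.4971 -0.3223  0.0361] rack [-0.1474 -0.4522  0.0361] turn units [ 0.04  0.01 -0.05] shift units [ 0.01 -0.04  0.07] F [-0.8  1.4 -0.7] w 0.999
```

```bash
python3 -m jog '[[0,0,0,0,-0.04,0.07,0],[0,0,0,0,0,0,0],[0,0,0,0,0,0,0],[0,0,0,0,0,0,0],[0,0,0,0,0,0,0],[0,0,0,0,0,-0.7,0],[0,0,0,0,0,-0.9,0],[0,0,0,0,0,-0.9,0]]'
python3 -m jog '[[0,0,0,0.85,0.4,0,0],[0,0,0,0.85,0.4,0,0],[0,0,0,0.85,0.4,0,0],[0,0,0,0.85,0.4,0,0],[0,0,0,0.85,0.4,0,0],[0,0,0,0.85,0.4,0,0],[0,0,0,0.85,0.4,0,0],[0,0,0,0.85,0.4,0,0]]'
python3 -m jog '[[0,0,0,0.85,0.4,0,0],[0,0,0,0.8,0.4,0.2,0],[0,0,0,0.6,0.3,0.3,0],[0,0,0,0,0,0,0],[0,0,0,0,0,0,0]]'
python3 go.py r 0 -.13 .036
python3 - <<'E'
from go import *
save("side","pics/s4.png")
for b in cams.boxes_of("flask1","side"): print(round(b["score"],2),np.round(b["at"],3),rack(b["at"]).round(3))
E
```

```text
time: 15.43
position: [0.4944, -0.3179, 0.1095]
orientation: [0.679, 0.734, 0.001, -0.002]
force: [1.1, -0.8, -2.1]
gripper_width: 0.409
time: 16.1
position: [0.5796, -0.1107, 0.1223]
orientation: [0.685, 0.729, 0.002, 0.007]
force: [1.2, 0.4, -1.6]
gripper_width: 0.405
time: 16.52
position: [0.6123, -0.0273, 0.1097]
orientation: [0.681, 0.733, 0.006, 0.008]
force: [-1.0, -0.9, -0.7]
gripper_width: 0.41
t 16.52 tcp [ 0.6123 -0.0273  0.1097] rack [-0.0088 -0.1675  0.1097] turn units [ 0.19  0.03 -0.07] shift units [1.26 0.24 2.46] F [-1.  -0.9 -0.7] w 0.41
0.9 [0.596 0.193 0.055] [-0.007  0.053  0.055]
0.69 [ 0.605 -0.018  0.112] [-0.016 -0.158  0.112]
0.58 [0.599 0.151 0.052] [-0.008  0.011  0.052]
```

```bash
python3 -m jog '[[0.18,0.03,-0.07,0.6,0.24,0.6,0],[0,0,0,0.5,0,0.7,0],[0,0,0,0.1,0,0.7,0],[0,0,0,0,0,0.35,0],[0,0,0,0,0,0,0]]'
python3 go.py r 0 -.03 .036
python3 -m jog '[[0,0,0,0.4,0,0,0],[0,0,0,0.3,0,0,0],[0,0,0,0,0,0,0]]'
python3 go.py r 0 -.03 .036
```

```text
time: 17.03
position: [0.6186, -0.0002, 0.0411]
orientation: [0.682, 0.731, 0.001, 0.004]
force: [-1.8, -1.2, -1.7]
gripper_width: 0.41
t 17.03 tcp [ 6.186e-01 -2.000e-04  4.110e-02] rack [-0.0005 -0.1409  0.0411] turn units [ 0.06  0.04 -0.11] shift units [ 3.7  -0.03  0.16] F [-1.8 -1.2 -1.7] w 0.41
time: 17.28
position: [0.6173, 0.0182, 0.0428]
orientation: [0.685, 0.729, 0.0, 0.004]
force: [-0.2, 0.6, -1.3]
gripper_width: 0.407
t 17.28 tcp [0.6173 0.0182 0.0428] rack [-0.0002 -0.1225  0.0428] turn units [ 0.06  0.05 -0.17] shift units [ 3.08 -0.05  0.21] F [-0.2  0.6 -1.3] w 0.407
```

```bash
python3 -m jog '[[0,0,-0.17,0.4,0,0.13,0],[0,0,0,0.4,0,0.1,0],[0,0,0,0.3,0,0.05,0],[0,0,0,0,0,0,0]]'
python3 go.py r 0 -.03 .036
python3 -m jog '[[0,0,0,0.4,0,0.05,0],[0,0,0,0.4,0,0.05,0],[0,0,0,0.3,0,0,0],[0,0,0,0,0,0,0]]'
python3 go.py r 0 -.03 .036
```

```text
time: 17.62
position: [0.6165, 0.0552, 0.0368]
orientation: [0.677, 0.736, 0.003, 0.006]
force: [0.3, 1.4, -2.3]
gripper_width: 0.406
t 17.62 tcp [0.6165 0.0552 0.0368] rack [ 0.002  -0.0855  0.0368] turn units [0.11 0.05 0.02] shift units [ 1.85 -0.06  0.02] F [ 0.3  1.4 -2.3] w 0.406
time: 17.95
position: [0.6165, 0.0858, 0.037]
orientation: [0.678, 0.735, 0.003, 0.01]
force: [-0.7, 1.0, -1.4]
gripper_width: 0.407
t 17.95 tcp [0.6165 0.0858 0.037 ] rack [ 0.0044 -0.0551  0.037 ] turn units [ 0.16  0.11 -0.01] shift units [ 0.84 -0.15  0.02] F [-0.7  1.  -1.4] w 0.407
```

```bash
python3 -m jog '[[0.14,0.1,0,0.3,-0.13,0.05,0],[0,0,0,0.3,0,0,0],[0,0,0,0.2,0,0,0],[0,0,0,0,0,0,0]]'
python3 go.py r 0 -.03 .034
python3 -m jog '[[0,0,0,0.15,0,0,0],[0,0,0,0.1,0,0,0],[0,0,0,0,0,0,0]]'
python3 go.py r 0 -.03 .034
```

```text
time: 18.28
position: [0.6115, 0.1103, 0.036]
orientation: [0.679, 0.735, 0.001, 0.001]
force: [0.7, -1.8, 1.4]
gripper_width: 0.413
t 18.28 tcp [0.6115 0.1103 0.036 ] rack [ 0.0014 -0.0302  0.036 ] turn units [ 0.03  0.01 -0.01] shift units [ 0.01 -0.05  0.07] F [ 0.7 -1.8  1.4] w 0.413
time: 18.53
position: [0.6111, 0.1169, 0.036]
orientation: [0.679, 0.734, 0.0, 0.002]
force: [-0.6, -1.2, 0.8]
gripper_width: 0.409
t 18.53 tcp [0.6111 0.1169 0.036 ] rack [ 0.0015 -0.0236  0.036 ] turn units [ 0.03  0.02 -0.02] shift units [-0.21 -0.05  0.07] F [-0.6 -1.2  0.8] w 0.409
```

```bash
python3 -m jog '[[0,0,0,0.15,0,0,0],[0,0,0,0.15,0,0,0],[0,0,0,0,0,0,0]]'
python3 go.py r 0 -.03 .034
python3 -m jog '[[0,0,0,0,0,0,1],[0,0,0,0,0,0,1],[0,0,0,0,0,0,1],[0,0,0,0,0,-0.6,1],[0,0,0,0,0,-0.9,1],[0,0,0,0,0,-0.9,1],[0,0,0,-0.9,-0.3,-0.5,1],[0,0,0,-0.9,-0.3,-0.5,1],[0,0,0,-0.9,-0.3,0,1]]'
python3 - <<'E'
from go import *
for c in ["side","scene"]:
  p,d=save(c,f"pics/{c}5.png"); P=cloud(c,d); Q=np.stack([(P-O)@n,(P-O)@t,P[...,2]],-1)
  hsv=cv2.cvtColor(p,cv2.COLOR_RGB2HSV)
  m=(abs(Q[...,0])<.03)&(Q[...,1]>-.07)&(Q[...,1]<.068)&(Q[...,2]>.05)&(Q[...,2]<.062)
  for lo,hi in [(-.055,-.01),(-.01,.03),(.03,.068)]:
    q=Q[m&(Q[...,1]>lo)&(Q[...,1]<hi)]; print(c,len(q),q.mean(0).round(4),q.min(0).round(4),q.max(0).round(4))
  if c=="side": cv2.imwrite("pics/s5c.png",cv2.resize(p[250:450,150:450,::-1],(600,400)))
E
python3 go.py r -.085 .073 .04
```

```text
time: 18.78
position: [0.611, 0.1213, 0.0362]
orientation: [0.68, 0.733, -0.001, 0.004]
force: [-0.4, -0.9, -3.2]
gripper_width: 0.409
t 18.78 tcp [0.611  0.1213 0.0362] rack [ 0.0018 -0.0192  0.0362] turn units [ 0.03  0.07 -0.06] shift units [-0.36 -0.06  0.07] F [-0.4 -0.9 -3.2] w 0.409
time: 19.53
position: [0.588, 0.0515, 0.1397]
orientation: [0.674, 0.738, 0.0, -0.001]
force: [0.3, 0.0, -0.4]
gripper_width: 1.003
side 380 [-0.0002 -0.0285  0.0553] [-0.0176 -0.0495  0.0501] [ 0.0192 -0.0102  0.0585]
side 438 [-0.0004  0.012   0.0553] [-0.0181 -0.009   0.0503] [0.0195 0.0291 0.0581]
side 510 [-0.003   0.0516  0.0552] [-0.0206  0.0306  0.0501] [0.0175 0.0679 0.0579]
scene 237 [ 0.0003 -0.0336  0.0553] [-0.0177 -0.0521  0.0503] [ 0.0186 -0.0103  0.0598]
scene 180 [0.0037 0.0058 0.0553] [-0.0127 -0.0099  0.0502] [0.0184 0.0282 0.0611]
scene 134 [0.0037 0.0479 0.0554] [-0.0107  0.0303  0.0501] [0.0153 0.0675 0.0604]
t 19.63 tcp [0.5861 0.0451 0.1376] rack [-0.0292 -0.0932  0.1376] turn units [-0.05  0.02  0.02] shift units [ 5.55 -1.84  3.25] F [ 0.4  0.8 -0. ] w 1.0
```

View pics/s5c.png

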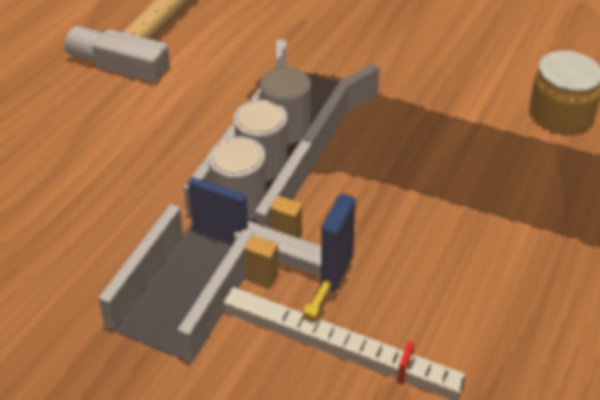

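The row is tight: the tops are about 40 mm apart and the gate is shut. The paddle is at (338,240) in the crop. Next I'll grip it.

```bash
python3 -m jog '[[0,0,0,0.8,-0.28,0,0.6],[0,0,0,0.8,-0.28,0,0.6],[0,0,0,0.8,-0.28,0,0.6],[0,0,0,0.8,-0.28,0,0.6],[0,0,0,0.8,-0.28,0.2,0.6],[0,0,0,0.7,-0.2,0.4,0.6],[0,0,0,0.5,-0.2,0.5,0.6],[0,0,0,0,0,0,0.6]]'
python3 go.py r -.085 .073 .035
```

```text
time: 20.3
position: [0.5167, 0.205, 0.1038]
orientation: [0.679, 0.734, 0.0, -0.002]
force: [-1.3, -0.4, -0.9]
gripper_width: 0.601
t 20.3 tcp [0.5167 0.205  0.1038] rack [-0.0855  0.0718  0.1038] turn units [-0.03 -0.03 -0.03] shift units [0.03 0.02 2.29] F [-1.3 -0.4 -0.9] w 0.601
```

```bash
python3 -m jog '[[0,0,0,0,0.02,0.6,0.6],[0,0,0,0,0,0.65,0.6],[0,0,0,0,0,0.6,0.6],[0,0,0,0,0,0.2,0.6],[0,0,0,0,0,0,0.6]]'
python3 go.py r -.085 .073 .035
```

```text
time: 20.72
position: [0.5176, 0.2085, 0.0414]
orientation: [0.677, 0.736, 0.001, -0.003]
force: [-0.8, 0.0, -0.2]
gripper_width: 0.603
t 20.72 tcp [0.5176 0.2085 0.0414] rack [-0.0843  0.0753  0.0414] turn units [-0.02 -0.05  0.02] shift units [-0.08 -0.02  0.21] F [-0.8  0.  -0.2] w 0.603
```

```bash
python3 -m jog '[[0,0,0,-0.08,-0.02,0.2,0.6],[0,0,0,0,0,0,0],[0,0,0,0,0,0,0],[0,0,0,0,0,0,0],[0,0,0,0,0,0,0],[0,0,0,0,0,0,0]]'
python3 go.py r -.146 .073 .035
```

```text
time: 21.22
position: [0.5185, 0.2052, 0.0376]
orientation: [0.678, 0.735, 0.002, -0.003]
force: [1.9, 1.7, -11.4]
gripper_width: 0.127
t 21.22 tcp [0.5185 0.2052 0.0376] rack [-0.0837  0.0719  0.0376] turn units [-0.   -0.06 -0.  ] shift units [ 0.04 -2.08  0.09] F [  1.9   1.7 -11.4] w 0.127
```

```bash
python3 -m jog '[[0,0,0,0,-0.25,0,0],[0,0,0,0,-0.3,0,0],[0,0,0,0,-0.3,0,0],[0,0,0,0,-0.3,0,0],[0,0,0,0,-0.3,0,0],[0,0,0,0,0,0,0]]'
python3 go.py r -.146 .073 .035
```

```text
time: 21.72
position: [0.4855, 0.2027, 0.0377]
orientation: [0.679, 0.734, 0.012, 0.004]
force: [8.9, 1.9, -16.2]
gripper_width: 0.125
t 21.72 tcp [0.4855 0.2027 0.0377] rack [-0.1168  0.072   0.0377] turn units [ 0.21 -0.1  -0.03] shift units [ 0.03 -0.97  0.07] F [  8.9   1.9 -16.2] w 0.125
```

```bash
python3 -m jog '[[0.15,0,0,0,-0.3,0,0],[0.1,0,0,0,-0.3,0,0],[0.1,0,0,0,-0.25,0,0],[0.05,0,0,0,-0.15,0,0],[0,0,0,0,0,0,0]]'
python3 go.py r -.146 .073 .035
python3 - <<'E'
from go import *
p,d=save("side","pics/s6.png"); P=cloud("side",d); Q=np.stack([(P-O)@n,(P-O)@t,P[...,2]],-1)
hsv=cv2.cvtColor(p,cv2.COLOR_RGB2HSV).astype(int)
b=(Q[...,0]<-.05)&(Q[...,0]>-.2)&(Q[...,2]>.009)&(Q[...,2]<.025)&(Q[...,1]>.08)&(Q[...,1]<.13)&(hsv[...,1]>150)
for nm,m in dict(yel=b&(abs(hsv[...,0]-27)<6),red=b&((hsv[...,0]<5)|(hsv[...,0]>175))).items(): print(nm,m.sum(),np.median(Q[m],0).round(4) if m.any() else "")
cv2.imwrite("pics/s6c.png",cv2.resize(p[250:450,150:450,::-1],(750,500)))
E
python3 go.py r -.146 .073 .035
```

```text
time: 22.13
position: [0.4696, 0.2015, 0.0376]
orientation: [0.68, 0.734, 0.008, -0.003]
force: [10.8, 2.1, -18.1]
gripper_width: 0.128
t 22.13 tcp [0.4696 0.2015 0.0376] rack [-0.1328  0.0721  0.0376] turn units [ 0.07 -0.14 -0.04] shift units [ 0.03 -0.44  0.08] F [ 10.8   2.1 -18.1] w 0.128
yel 0 
red 49 [-0.146   0.1208  0.018 ]
t 22.18 tcp [0.4703 0.2016 0.0376] rack [-0.132   0.0721  0.0376] turn units [ 0.08 -0.15 -0.04] shift units [ 0.03 -0.47  0.08] F [ 12.1   3.1 -17.3] w 0.127
```

View pics/s6c.png

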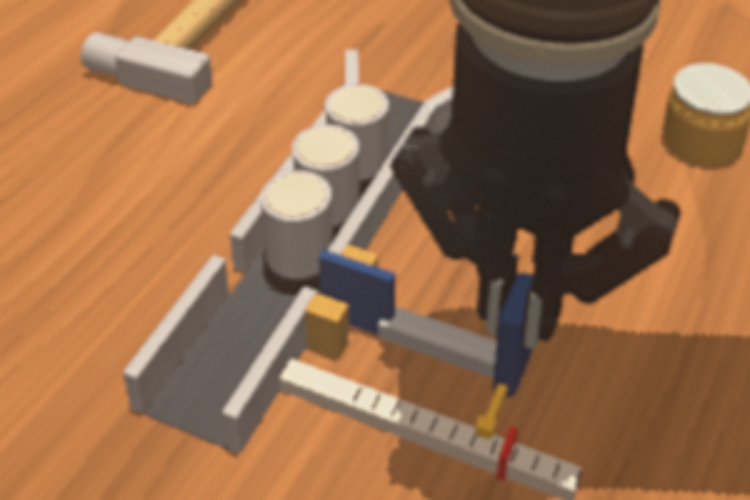

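Flasks still stand in their row. The pointer at (487,425) is about 12–14 mm short of the red mark at (508,455), so I'll pull further.

```bash
python3 -m jog '[[0.08,-0.05,0,0,-0.3,0,0],[0.05,-0.05,0,0,-0.25,0,0],[0.04,0,0,0,-0.15,0,0],[0.02,0,0,0,-0.1,0,0]]'
python3 - <<'E'
from go import *
p,d=save("side","pics/s7.png"); P=cloud("side",d); Q=np.stack([(P-O)@n,(P-O)@t,P[...,2]],-1)
hsv=cv2.cvtColor(p,cv2.COLOR_RGB2HSV).astype(int)
b=(Q[...,0]<-.05)&(Q[...,0]>-.2)&(Q[...,2]>.006)&(Q[...,2]<.03)&(Q[...,1]>.08)&(Q[...,1]<.135)
for nm,m in dict(yel=b&(abs(hsv[...,0]-22)<8)&(hsv[...,1]>150),red=b&((hsv[...,0]<6)|(hsv[...,0]>174))&(hsv[...,1]>150)).items(): print(nm,m.sum(),np.median(Q[m],0).round(4) if m.any() else "")
m=(Q[...,2]>.056)&(Q[...,2]<.066)&(abs(hsv[...,0]-115)<15)&(hsv[...,1]>90)&(abs(Q[...,1]-.073)<.03); print("paddle top",m.sum(),np.median(Q[m],0),Q[m][:,0].min(),Q[m][:,0].max())
m=(Q[...,2]>.042)&(Q[...,2]<.05)&(abs(hsv[...,0]-115)<15)&(hsv[...,1]>90)&(Q[...,0]>-.1)&(abs(Q[...,1]-.073)<.02); print("plate",m.sum(),np.percentile(Q[m][:,0],[2,50,98]))
cv2.imwrite("pics/s7c.png",cv2.resize(p[380:450,270:400,::-1],(780,420),interpolation=cv2.INTER_CUBIC))
E
python3 go.py r -.146 .073 .035
```

```text
time: 22.52
position: [0.4604, 0.2007, 0.0376]
orientation: [0.68, 0.733, 0.008, 0.001]
force: [13.0, 1.2, -18.4]
gripper_width: 0.131
yel 99 [-0.1425  0.1064  0.0168]
red 39 [-0.1462  0.1244  0.0161]
paddle top 114 [-0.14255944  0.0762697   0.06213332] -0.1471780836874925 -0.13879787811382194
plate 80 [-0.07679049 -0.05969564 -0.04012604]
t 22.57 tcp [0.4604 0.2007 0.0376] rack [-0.142   0.0721  0.0376] turn units [ 0.13 -0.08 -0.06] shift units [ 0.03 -0.14  0.09] F [ 12.5   1.5 -19.1] w 0.125
```

View pics/s7c.png

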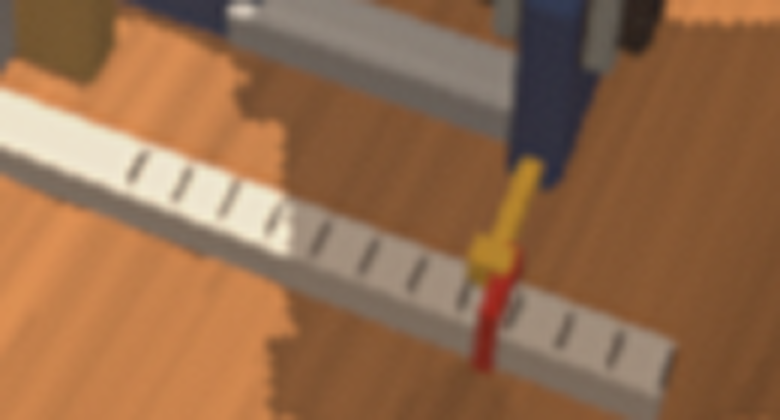

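The pointer tip at (490,255) is about 3.5 mm short of the mark. One small pull, then check that it holds.

```bash
python3 -m jog '[[0.08,-0.05,0,0,-0.15,0,0],[0.04,0,0,0,-0.14,0,0],[0.02,0,0,0,-0.08,0,0]]'; python3 go.py r -.146 .073 .035
cat > chk.py <<'E'
from go import *
p,d=save("side","pics/s8.png"); P=cloud("side",d); Q=np.stack([(P-O)@n,(P-O)@t,P[...,2]],-1)
hsv=cv2.cvtColor(p,cv2.COLOR_RGB2HSV).astype(int)
b=(Q[...,0]<-.05)&(Q[...,0]>-.2)&(Q[...,2]>.006)&(Q[...,2]<.03)&(Q[...,1]>.08)&(Q[...,1]<.135)
for nm,m in dict(yel=b&(abs(hsv[...,0]-22)<8)&(hsv[...,1]>150),red=b&((hsv[...,0]<6)|(hsv[...,0]>174))&(hsv[...,1]>150)).items(): print(nm,m.sum(),np.median(Q[m],0).round(4))
m=(abs(Q[...,0])<.03)&(Q[...,2]>.05)&(Q[...,2]<.062)
for lo,hi in [(-.055,-.01),(-.01,.03),(.03,.068)]: print(Q[m&(Q[...,1]>lo)&(Q[...,1]<hi)].mean(0).round(4))
for i in range(6): cams.grab_frame("side")
units(unrack(np.array([-.146,.073,.035])))
cv2.imwrite("pics/s8c.png",cv2.resize(p[250:450,150:450,::-1],(750,500)))
E
python3 chk.py
```

```text
time: 22.82
position: [0.4595, 0.2007, 0.0376]
orientation: [0.681, 0.732, 0.009, 0.004]
force: [12.7, 1.3, -17.7]
gripper_width: 0.13
t 22.82 tcp [0.4595 0.2007 0.0376] rack [-0.1428  0.0721  0.0376] turn units [ 0.17 -0.06 -0.07] shift units [ 0.03 -0.11  0.09] F [ 12.7   1.3 -17.7] w 0.13
yel 101 [-0.1434  0.107   0.0171]
red 38 [-0.1461  0.1245  0.0166]
[-0.0003 -0.0285  0.0552]
[-0.0003  0.0118  0.0553]
[-0.0031  0.0517  0.0552]
t 23.17 tcp [0.4597 0.2006 0.0376] rack [-0.1427  0.072   0.0376] turn units [ 0.17 -0.06 -0.07] shift units [ 0.03 -0.11  0.09] F [ 12.3   1.5 -18.5] w 0.128
```

```bash
python3 -m jog '[[0.15,-0.05,0,0,-0.2,0,0],[0.04,0,0,0,-0.2,0,0]]'; python3 chk.py
```

```text
time: 23.33
position: [0.4555, 0.2003, 0.0376]
orientation: [0.681, 0.732, 0.005, 0.002]
force: [14.3, 1.1, -20.3]
gripper_width: 0.124
yel 105 [-0.1477  0.1068  0.0167]
red 37 [-0.1461  0.1245  0.0171]
[-0.0002 -0.0285  0.0553]
[-0.0003  0.0117  0.0553]
[-0.0029  0.0519  0.0552]
t 23.68 tcp [0.4551 0.2002 0.0376] rack [-0.1473  0.072   0.0376] turn units [ 0.1  -0.03 -0.08] shift units [0.03 0.04 0.09] F [ 13.2   0.4 -19.3] w 0.129
```

```bash
python3 -c "
from plant import job_done,telemetry
print(job_done()); s=telemetry.get_state(); print(s['time'],s['position'],s['force'])"
```

```text
the job is handed in; nothing more can be done
None
the job is handed in; nothing more can be done
```

I gripped the three flasks one at a time, slid each in through the flare, and pushed them into a tight row against the shut gate. I then gripped the paddle, pulled the gate open to the red mark, and handed the job in at about 24 s with the gripper still holding it.

Last checks before handing in, all from the side camera in the rack frame:
- **Pointer:** it stood at x = -147.7 mm and the mark at -146.1 mm, so it was about 1.6 mm past the mark, within the 6 mm allowed.
- **Hold:** the arm was steady over 0.35 s, with about 13 N on the tool along world x, close to the spring's estimated 13.8 N.
- **Flasks:** the tops were at y of about -28, 12 and 52 mm and x within 3 mm of the centre line. They were standing and did not move as the gate opened.
- **Bystanders:** I did not re-measure the tin, jar or hammer at the end. The tin and hammer looked undisturbed in the later side-view crops, which did not show the jar. I noticed no contact with any of them.

Two readings disagreed or were unexplained:
- **Camera difference:** the scene camera put the flasks about 4 to 6 mm nearer the mouth than the side camera. Both fit a tight row.
- **Downward force:** the tool showed a steady pull of about 19 N downward while gripping the paddle. I put it down to the pads swinging forward as they closed, but did not confirm that.

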